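Rock the angle gauge on the sprung stud to its mark

ROBOT

A 6-joint arm with a two-finger parallel gripper is mounted at the origin on the work surface. World frame = base frame: x ahead of the robot, y to its left, z up, the work surface at z = 0. Lengths are in m, angles in rad, forces in N, time in s.
With the tool pointing down it reaches from about 0.275 to 0.725 m from the base axis. Payload 5.6 kg.
Tool frame: the origin (TCP) lies midway between the tips of the shut fingers; the grasp point (between the pads) lies 19 mm behind it; z points along the fingers, x is the direction in which the jaws open and shut, and the axes are right-handed (so a half turn about z gives the same grasp; the last joint's range is limited). The gripper opens to 85 mm and grips with 20 to 120 N. Pads are 22 mm wide; open, the fingers measure 114 mm over their backs; the gripper's body (76 mm by 85 mm) begins 54 mm behind the grasp point. The pads swing forward as they close: fully open they stand 13 mm farther back than shut.
Start: joints at [-0.969, 0.255, 0.108, 0, -1.424, -0.285], TCP at [0.171, -0.523, 0.231] pointing down, gripper open.
Joint ranges: [-2.95, 2.95], [-1.21, 1.97], [-1.09, 1.5], [-2.87, 1.71], [-2.94, -0.07], [-3.05, 3.05]. Speed limits (rad/s): [2.57, 2.57, 3.14, 3.14, 3.14, 3.14].

INTERFACE

Orientations are given as a unit quaternion [w, x, y, z].
In Python, from cell import env gives the robot as it stands.
- The arm moves only by the shell command python3 -m handwheel 'ROWS'. ROWS is JSON, a list of rows, each a list of 7 numbers: the shift along the tool's x, y, z in mm, then the turn, a rotation vector about the tool's x, y, z in units of 6 degrees (1.0 is 6 degrees), then the closure, from -1 (fully open) to 1 (shut). In form: [[tx, ty, tz, ax, ay, az, fingers], ...]. A call has 1 to 20 rows; each row shifts and turns the commanded pose from where the row before left it, along the tool's axes as they then stand; what a row does not reach is not made up. A row lasts 1/8 s, in which the tool goes at most 62.5 mm and 10.7 degrees, less where a joint would pass 70% of its speed; a pose out of reach is approached as far as the arm can. A call is refused whole if a number of a shift passes 62.5 or a number of a turn 1, either way. A call with a gripper value outside its range is refused whole. The fingers move at their own pace and stop on an object; the grip force is fixed at half the most. Time passes only in rows, so rows that do not move let the fingers close. It gives the time, the measured TCP pose, the force and the opening at its end, in the units of the state.
- env.get_obs(): the state, without advancing time (a new reading comes with each control period).
- env.grab_frame(name): name is "scene" or "top" or "wrist"; returns (picture, depth): 384x512x3 uint8, red, green, blue; 384x512 float32, m along the optical axis (not along the pixel's ray), 0 where there is no reading.
- env.camera_model(name): a dict with "mtx" (3x3 intrinsics, pixels), "D" ([k1, k2, p1, p2, k3] as OpenCV has them; the pictures are not rectified), "position" and "rotation" of the camera in the world; the wrist camera has in their place "mount" (4x4, takes a point from camera to tool coordinates, whose origin is the TCP and whose axes are the tool frame's). Camera axes: x right, y down, z forward; pixel columns grow to the right and rows downward; lengths in m; the calibration is good to about 2 mm. A picture is of the moment at which its call begins: read the wrist's pose just before it. camera_model takes no time and is no camera call.
- env.hand_in(): hands the job in, once; it reports no verdict.
The state is a dict: "time_s": time; "joint_positions": joint angles; "qvel": joint speeds; "effort": joint torques, N m; "ee_pos": TCP position; "tcp_rot": TCP orientation; "force": force on the tool from outside, world axes, zero at the start; "torque": the same for the moment, N m; "opening": finger opening in m.
Only numpy, scipy, OpenCV 4.12 (cv2) and the standard library are available. Lean on these libraries where they do the work, as an engineer would, in place of code of your own. Each camera call takes 0.05 s, during which the arm holds its last target.

TASK

Take the yellow dust cap off the pedestal's stud and hang it by its wire bail on the rack's hook. Then pick up the angle gauge, stand it upright with its foot on the bare stud, pressing the spring stud part way down, and rock it there until its swinging pointer has settled on the red mark. Finish holding the gauge in the gripper like that, still pressing the stud part way; leave the pinhole holder, the post and the wedge where they are.

Things in the scene. Friction and masses are not known exactly. Their poses are not given: they have to be found in the camera images.
- pedestal: Black round pedestal with a rubber foot, fixed to the bench, 76 mm across, 40 mm high. Origin: centre of its underside, z up. A chrome stud stands in the middle of its top.
- stud_top (a point): The highest point of the chrome stud, moving with it: 24 mm in diameter, its top a half ball of radius 12 mm, 75 mm above the bench when not pressed (35 mm above the pedestal). Hidden under the cap at the start.
- stud (a joint): How far the spring stud is pressed straight down: 0 = fully up, 0.012 m = bottomed. It takes 1.5 N to start and 0.3 N more for each mm. Part way means clear of both ends, best near 0.006.
- cap: Loose yellow dust cap (about 60 g) over the stud, standing on the pedestal top: tube closed on top, 40 mm outside, 34 inside, 42 high. Origin: centre of its open underside, z up. On top a steel wire bail, 6 mm wire, in the cap's y-z plane: legs at y = +-16 mm, peaked, top 75 mm above the origin. Its opening (26 mm wide, 27 high in the middle) is passed along the cap's x.
- bail (a point): Underside of the peak of the cap's bail, 69 mm above the cap's origin, where the hook carries it.
- rack: Tiered satin aluminium rack, fixed, 130 x 300 mm, up to 177 mm high, with three round mirror mounts in slots. Origin: centre of its underside; its -x side faces the robot roughly, z up. A hook of 7 mm round steel sticks out to the rack's -x from a post 50 mm in front of the origin, at 165 mm height (axis of the bar).
- hook_seat (a point): Top of the hook's level bar, about its middle, 168.5 mm above the bench, 90 mm to the rack's -x from its origin, 40 mm in front of the post. The bar's axis is the rack's x. Axes as the rack's.
- hook_tip (a point): End of the hook, 40 mm to the rack's -x from hook_seat, its upturned end; its highest point is 177.5 mm above the bench (9 mm above the bar's top).
- gauge: Loose angle gauge (about 450 g) standing on the bench. Origin: centre of the flat underside of its steel foot (44 mm along x, 70 along y, 12 high); z up. Dark disc, diameter 112, 14 thick along x, centre 70 mm above the origin, white dial on its +x face; above it a black square grip, 20 x 20 mm, from 126 to 176 mm above the origin. It is rocked about its own x axis.
- pointer (a joint): Angle (rad) of the black pointer, a pendulum pivoted in the dial's centre that settles in about a second; 0 = pointing to the foot. It hangs plumb, so it equals the angle by which the gauge is turned right-handed about its own +x (positive: the grip leans to the gauge's -y).
- mark (a joint): Angle of the red mark (8 mm wide, near the lower rim of the dial) in the same measure as the pointer, rad, stays as set, 0.22 to 0.44. The pointer is on the mark when both joints read the same.
- pointer_tip (a point): Tip of the pointer, 46 mm from the pivot; its z axis runs from the tip to the pivot.
- mark_tip (a point): Centre of the red mark, 47 mm from the pivot; its z axis runs from the mark to the pivot.
- pinhole: Bystander: anodized purple pinhole holder, round head on a 40 mm square base, 58 mm high. Origin: centre of the underside.
- post: Bystander: chrome-plated post, 13 mm thick on a 25 mm foot, 72 mm high. Origin: centre of the underside.
- wedge: Bystander: frosted glass wedge, 50 x 40 mm, up to 21 mm high. Origin: centre of the underside.
Things that resemble listed ones, but are neither listed nor needed, are in the scene too. Of the things like the cap, leave any that is turquoise; of the rest the smaller one is meant.

How it is judged:
By the outcome, as a careful person would: the job done as asked, in the order asked, and still so for the second after the job is handed in, while the arm keeps its last pose, push and grip.
It also fails if it takes over 64 s, if anything falls off the work surface, if the arm or the gripper's body presses on something with over 40 N, if the wrist force passes 120 N, or if a joint passes its speed limit or range.

## Working session

There is one attempt and no reset: what is moved stays moved. The work goes in short steps, Python scripts to look and compute and a shell command to move; the robot and the scene stay as the last step left them, time stands still between calls to the robot, and variables do not carry over. Pictures are saved under pics/ and viewed, and the job is handed in when it is done.

```bash
ls; mkdir -p pics; python3 - <<'E'
from cell import env
import cv2
o=env.get_obs()
print(o)
for n in ["scene","top","wrist"]:
    m=env.camera_model(n); print(n,m)
    p,d=env.grab_frame(n)
    cv2.imwrite(f"pics/{n}0.png",cv2.cvtColor(p,cv2.COLOR_RGB2BGR))
    import numpy as np; np.save(f"pics/{n}0.npy",d)
E
```

```text
pics
{'time_s': 0.0, 'joint_positions': array([-9.69356837e-01,  2.55751268e-01,  1.06996569e-01, -4.70282371e-04,
       -1.42389417e+00, -2.84571642e-01]), 'qvel': array([-4.54314987e-04,  9.39640827e-04,  8.29199264e-04,  7.87862485e-05,
        5.80262803e-04, -1.01578337e-03]), 'effort': array([-1.21941030e-04, -3.86632955e+01,  2.37936491e+01,  5.36509529e+00,
       -6.17083002e-03, -6.95221630e-06]), 'ee_pos': array([ 0.17125984, -0.52213395,  0.23039107]), 'tcp_rot': array([-7.94418586e-04,  5.86716848e-01,  8.09791596e-01,  5.30064127e-04]), 'force': array([ 0.92229213,  0.59574608, -0.14743564]), 'torque': array([0.01578038, 0.01481891, 0.02541253]), 'opening': 0.08560010428783223}
scene {'mtx': array([[357.28459855,   0.        , 253.37813823],
       [  0.        , 357.28459855, 192.15114701],
       [  0.        ,   0.        ,   1.        ]]), 'D': array([-0.10085369,  0.        ,  0.        ,  0.        ,  0.        ]), 'position': array([1.11851838, 0.14052204, 0.68289908]), 'rotation': array([-0.23042679,  0.55960004,  0.73378779, -0.30871795])}
top {'mtx': array([[
[... 254 characters left out ...]
 , 0.0079829 , 1.39941853]), 'rotation': array([-0.05436937,  0.71324262, -0.69534231,  0.06948385])}
wrist {'mtx': array([[328.50704935,   0.        , 256.8048286 ],
       [  0.        , 328.50704935, 189.70649403],
       [  0.        ,   0.        ,   1.        ]]), 'D': array([-0.06595227,  0.        ,  0.        ,  0.        ,  0.        ]), 'mount': array([[ 9.99999691e-01,  4.39470629e-04, -6.51881414e-04,
        -5.62980679e-04],
       [-2.13857262e-04,  9.49962829e-01,  3.12362896e-01,
        -7.99206236e-02],
       [ 7.56537430e-04, -3.12362660e-01,  9.49962629e-01,
        -1.41619959e-01],
       [ 0.00000000e+00,  0.00000000e+00,  0.00000000e+00,
         1.00000000e+00]])}
```

View pics/scene0.png

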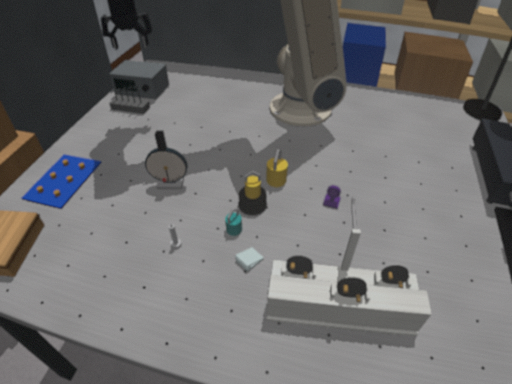

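View pics/top0.png

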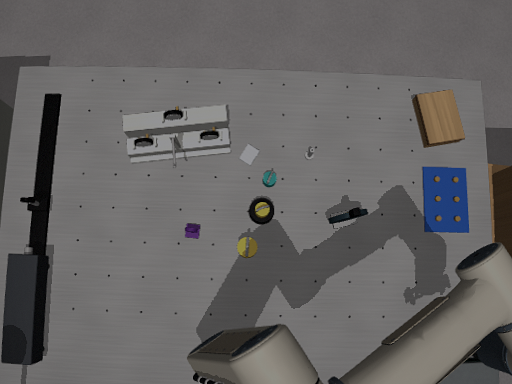

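View pics/wrist0.png

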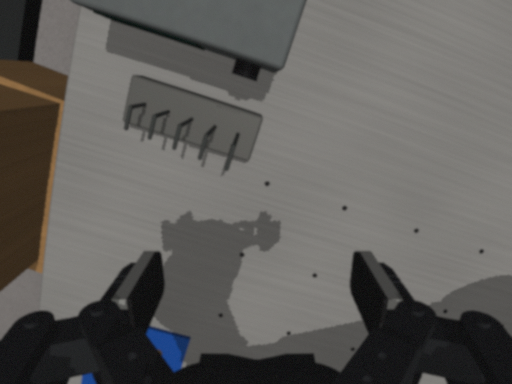

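The top view is upside down: the robot base is at the bottom. Cap candidates in the scene image:
- Small yellow on the black pedestal, at (253,187).
- Bigger yellow standing on the bench, at (277,172).
- Turquoise, at (234,225).

By the description I want the small yellow one on the pedestal. I'll check it in a close crop and measure.

```bash
cat > h.py <<'E'
import numpy as np, cv2
from scipy.spatial.transform import Rotation as R
from cell import env
def rot(q): return R.from_quat([q[1],q[2],q[3],q[0]])
def campose(name,obs=None):
    m=env.camera_model(name)
    if name!="wrist": return rot(m["rotation"]).as_matrix(),np.array(m["position"]),m
    T=np.array(m["mount"]); A=rot(obs["tcp_rot"]).as_matrix()
    return A@T[:3,:3],A@T[:3,3]+obs["ee_pos"],m
def cloud(name,d,obs=None):
    Rm,p,m=campose(name,obs)
    h,w=d.shape; u,v=np.meshgrid(np.arange(w),np.arange(h))
    n=cv2.undistortPoints(np.stack([u,v],-1).reshape(-1,1,2).astype(float),m["mtx"],m["D"]).reshape(h,w,2)
    P=np.dstack([n,np.ones((h,w))])*d[...,None]
    return P@Rm.T+p
def proj(name,X,obs=None):
    Rm,p,m=campose(name,obs)
    Xc=(np.atleast_2d(X)-p)@Rm
    return cv2.projectPoints(Xc,np.zeros(3),np.zeros(3),m["mtx"],m["D"])[0].reshape(-1,2)
def crop(img,x0,y0,x1,y1,s,fn):
    c=cv2.resize(img[y0:y1,x0:x1],None,fx=s,fy=s,interpolation=cv2.INTER_CUBIC)
    cv2.imwrite(fn,c if c.ndim==2 else c)
E
python3 - <<'E'
from h import *
s=cv2.imread("pics/scene0.png");t=cv2.imread("pics/top0.png")
crop(s,140,130,300,250,5,"pics/s_crop.png"); crop(t,230,140,380,260,5,"pics/t_crop.png")
crop(s,260,190,430,330,4,"pics/s_rack.png"); crop(t,110,90,240,180,6,"pics/t_rack.png")
for n in("scene","top"):
    P=cloud(n,np.load(f"pics/{n}0.npy")); np.save(f"pics/{n}0P.npy",P)
    pts={"scene":[(253,187),(277,172),(234,225),(166,160)],"top":[(262,210),(247,247),(269,178),(348,214),(175,145)]}[n]
    for u,v in pts: print(n,u,v,P[v,u].round(4))
E
```

```text
scene 253 187 [ 0.5148 -0.0327  0.0794]
scene 277 172 [0.4243 0.0075 0.0601]
scene 234 225 [ 0.6132 -0.0516  0.043 ]
scene 166 160 [ 0.4932 -0.2728  0.0966]
top 262 210 [ 0.4943 -0.0385  0.0845]
top 247 247 [0.3901 0.0005 0.1045]
top 269 178 [ 0.588  -0.0569  0.0707]
top 348 214 [ 0.4841 -0.2706  0.1227]
top 175 145 [0.6722 0.2116 0.0889]
```

View pics/s_crop.png

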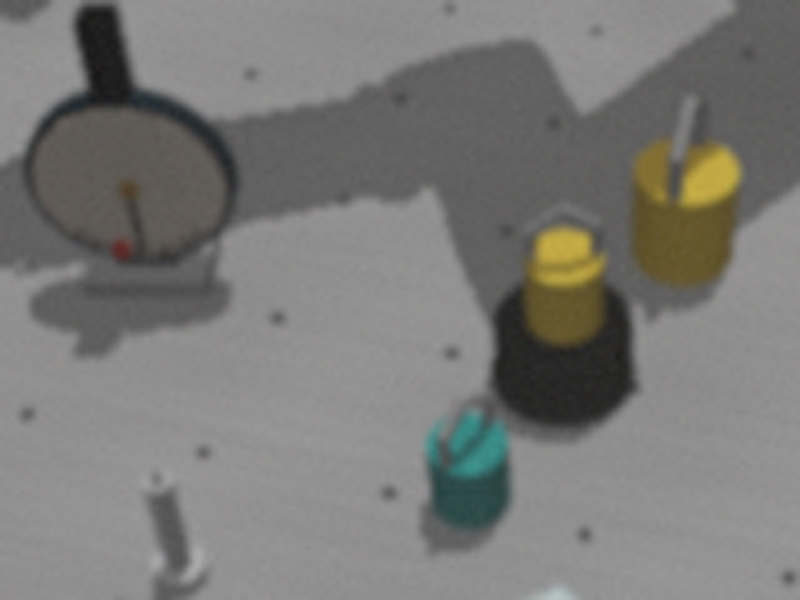

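View pics/t_crop.png

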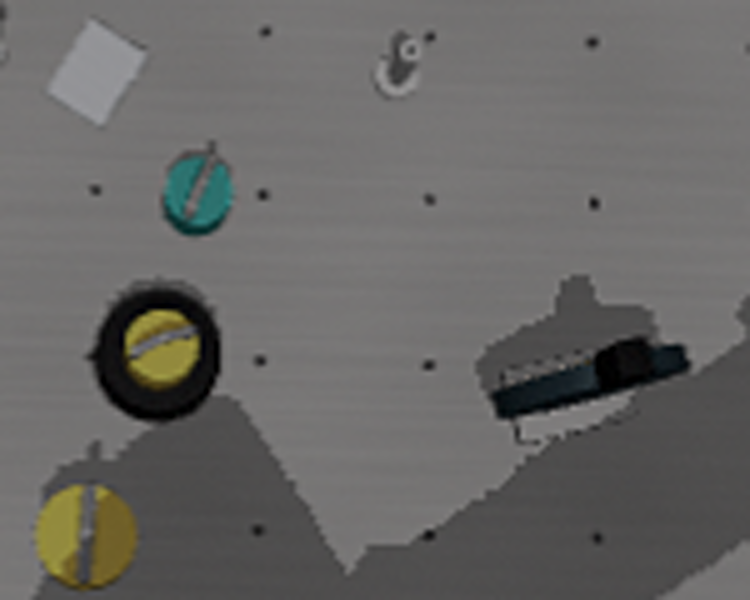

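View pics/s_rack.png

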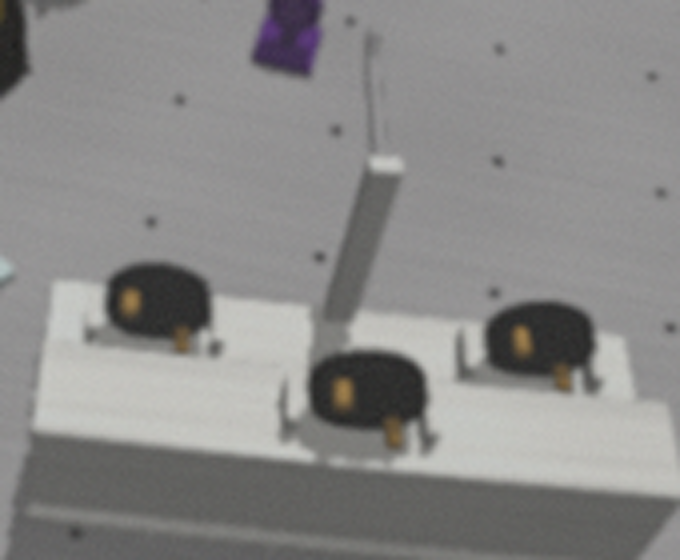

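View pics/t_rack.png

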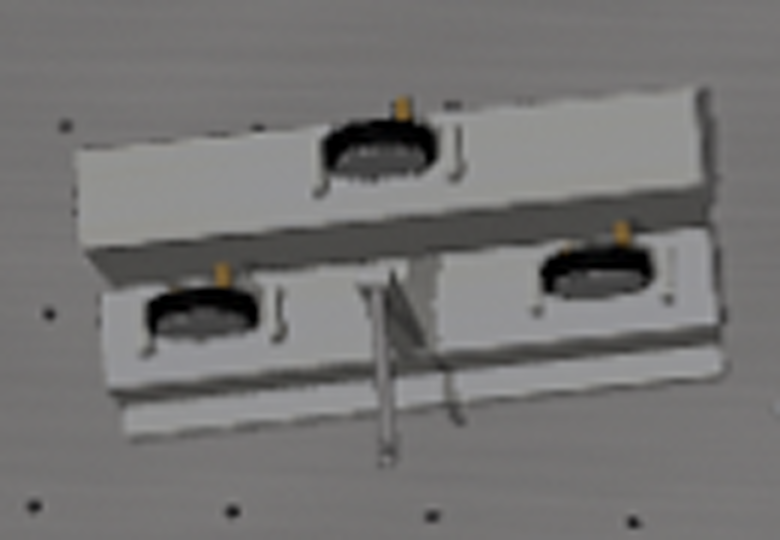

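The crop confirms it: the small yellow cap sits on the pedestal with its bail up at about scene (253,180). The larger yellow one and the turquoise one stand on the bench. Next I'll get precise poses.

```bash
python3 - <<'E'
from h import *
t=cv2.imread("pics/top0.png");s=cv2.imread("pics/scene0.png")
PT=np.load("pics/top0P.npy");PS=np.load("pics/scene0P.npy")
def near(P,c,r): return np.hypot(P[...,0]-c[0],P[...,1]-c[1])<r
for nm,P,im in(("top",PT,t),("scene",PS,s)):
    hsv=cv2.cvtColor(im,cv2.COLOR_BGR2HSV)
    yel=(hsv[...,0]>15)&(hsv[...,0]<35)&(hsv[...,1]>90)
    m=yel&near(P,(.5,-.04),.05)&(abs(P[...,2]-.082)<.006)
    q=P[m];print(nm,"cap top n",len(q),q.mean(0).round(4),(q.min(0)+q.max(0))/2)
    m=near(P,(.5,-.04),.035)&(P[...,2]>.09)&(P[...,2]<.125)
    q=P[m];print(" bail n",len(q),q.mean(0).round(4),"zmax",q[:,2].max())
    if len(q)>4:
        c=q[:,:2]-q[:,:2].mean(0);w,v=np.linalg.eigh(c.T@c);print("  dir",v[:,1],np.degrees(np.arctan2(v[1,1],v[0,1])),"ends",q[q[:,1].argmin()].round(3),q[q[:,1].argmax()].round(3))
    # pedestal top
    m=near(P,(.495,-.038),.05)&(abs(P[...,2]-.04)<.005); q=P[m]; print(" ped",len(q),q.mean(0).round(4),((q.min(0)+q.max(0))/2).round(4), cv2.minEnclosingCircle(q[:,:2].astype(np.float32)))
    # hook
    m=(P[...,2]>.14)&(P[...,2]<.19)&near(P,(.65,.2),.16); q=P[m]; print(" hook/mounts n",len(q))
    v,u=np.where(m)
    for a in range(0,len(q),max(1,len(q)//25)): print("  ",u[a],v[a],q[a].round(3))
E
```

```text
top cap top n 128 [ 0.4978 -0.0368  0.0823] [ 0.49882167 -0.03711372  0.08213646]
 bail n 31 [ 0.4985 -0.0375  0.1078] zmax 0.11755011775344215
  dir [-0.38642485  0.9223209 ] 112.73222499207684 ends [ 0.504 -0.054  0.099] [ 0.494 -0.021  0.103]
 ped 277 [ 0.5004 -0.0369  0.0402] [ 0.5009 -0.0372  0.04  ] ((0.5017009973526001, -0.03726217895746231), 0.03586087003350258)
 hook/mounts n 125
   169 110 [0.758 0.226 0.141]
   172 133 [0.681 0.208 0.178]
   171 134 [0.677 0.209 0.182]
   170 135 [0.675 0.212 0.179]
   175 135 [0.679 0.201 0.167]
   173 136 [0.674 0.205 0.174]
   172 137 [0.671 0.207 0.175]
   170 138 [0.67  0.214 0.167]
   175 138 [0.673 0.202 0.16 ]
   174 139 [0.672 0.206 0.151]
   173 140 [0.665 0.206 0.167]
   173 141 [0.661 0.205 0.169]
   173 143 [0.656 0.205 0.167]
   172 145 [0.65  0.207 0.17 ]
   174 146 [0.648 0.202 0.168]
   173 148 [0.642 0.204 0.169]
   173 150 [0.638 0.204 0.166]
   174 152 [0.63  0.2   0.173]
   175 154 [0.627 0.199 0.164]
   174 156 [0.62  0.2   0.171]
   173 158 [0.615 0.203 0.167]
   175 159 [0.613 0.197 0.167]
   174 161 [0.607 0.199 0.
[... 564 characters left out ...]
0.604 0.201 0.169]
   353 209 [0.614 0.199 0.169]
   354 212 [0.621 0.202 0.169]
   354 215 [0.63  0.202 0.17 ]
   353 218 [0.637 0.201 0.169]
   352 221 [0.642 0.2   0.166]
   353 224 [0.652 0.202 0.169]
   356 226 [0.657 0.208 0.17 ]
   353 229 [0.673 0.202 0.178]
   355 230 [0.674 0.206 0.178]
   356 231 [0.676 0.208 0.178]
   357 232 [0.678 0.21  0.179]
   358 233 [0.678 0.212 0.177]
   358 234 [0.677 0.213 0.172]
   358 235 [0.677 0.213 0.17 ]
   359 236 [0.677 0.216 0.167]
   359 237 [0.678 0.216 0.165]
   349 239 [0.675 0.2   0.151]
   350 240 [0.679 0.202 0.153]
   350 241 [0.678 0.202 0.15 ]
   351 242 [0.679 0.205 0.148]
   352 243 [0.678 0.207 0.145]
   354 244 [0.678 0.211 0.143]
```

```bash
python3 - <<'E'
from h import *
t=cv2.imread("pics/top0.png");s=cv2.imread("pics/scene0.png")
PT=np.load("pics/top0P.npy");PS=np.load("pics/scene0P.npy")
for nm,P in(("top",PT),("scene",PS)):
    x,y,z=P[...,0],P[...,1],P[...,2]
    m=(z>.160)&(z<.176)&(x>.59)&(x<.663)&(abs(y-.2)<.012); q=P[m]
    f=np.polyfit(q[:,0],q[:,1],1);print(nm,"hook n",len(q),"yaw",np.degrees(np.arctan(f[0])),"y@.63",np.polyval(f,.63),"zmed",np.median(q[:,2]))
    m=(z>.17)&(x>.57)&(x<.6)&(abs(y-.2)<.02);print(" tip",P[m].round(3).tolist()[:8])
    m=(z>.172)&(x>.66)&(x<.7)&(abs(y-.2)<.03);print(" post top",P[m].mean(0).round(4),P[m].min(0).round(3),P[m].max(0).round(3))
    # tiers
    m=(x>.55)&(x<.85)&(abs(y-.22)<.2)&(z>.01)
    h,e=np.histogram(z[m],bins=np.arange(.01,.19,.004));print(" tiers",[(round(e[i],3),h[i]) for i in np.argsort(-h)[:6]])
    zt=e[np.argmax(h)]
    for zt in (e[np.argsort(-h)[:3]]):
        mm=m&(abs(z-zt-.002)<.004);r=cv2.minAreaRect(P[mm][:,:2].astype(np.float32));print("  ",round(zt,3),r)
    # gauge
    m=near=(np.hypot(x-.49,y+.27)<.1)&(z>.008); q=P[m]
    mm=m&(z>.03)&(z<.124);c=q0=P[mm];
    a=c[:,:2];r=cv2.minAreaRect(a.astype(np.float32));print(" gauge disc",len(a),a.mean(0),r)
    c=a-a.mean(0);w,v=np.linalg.eigh(c.T@c);print("  dir deg",np.degrees(np.arctan2(v[1,1],v[0,1])))
    mm=m&(z>.165)&(z<.19);a=P[mm];print(" grip top",len(a),a.mean(0).round(4),cv2.minAreaRect(a[:,:2].astype(np.float32)),a[:,2].max())
    mm=m&(z>.132)&(z<.17);a=P[mm];print(" grip side",len(a),a.mean(0).round(4))
    mm=m&(z>.009)&(z<.015);a=P[mm];print(" foot top",len(a),a.mean(0).round(4),cv2.minAreaRect(a[:,:2].astype(np.float32)))
E
```

```text
top hook n 68 yaw 7.279976543589406 y@.63 0.20183568196099544 zmed 0.1688283343627014
 tip [[0.598, 0.198, 0.172], [0.598, 0.196, 0.173], [0.595, 0.198, 0.174], [0.594, 0.195, 0.177], [0.592, 0.2, 0.175], [0.592, 0.198, 0.175], [0.592, 0.195, 0.176], [0.59, 0.198, 0.174]]
 post top [0.6749 0.2082 0.1768] [0.666 0.202 0.173] [0.681 0.216 0.182]
 tiers [(np.float64(0.086), np.int64(837)), (np.float64(0.05), np.int64(616)), (np.float64(0.054), np.int64(436)), (np.float64(0.082), np.int64(408)), (np.float64(0.09), np.int64(346)), (np.float64(0.01), np.int64(286))]
   0.086 ((0.7250454425811768, 0.2154654860496521), (0.10859473049640656, 0.30224937200546265), 6.966853141784668)
   0.05 ((0.7010533213615417, 0.21237874031066895), (0.06362713128328323, 0.2972942590713501), 7.623256683349609)
   0.054 ((0.7010642290115356, 0.212524875998497), (0.06355264037847519, 0.2966047525405884), 7.694097995758057)
 gauge disc 202 [ 0.48048749 -0.26874153] ((0.48737671971321106, -0.2796890139579773), (0.019116079434752464, 0.11100562661886215), 14.595308303833008)
  dir deg 103.55166093276941
 grip top 
[... 1091 characters left out ...]
6670092344284, 0.29888129234313965), 7.373905658721924)
   0.01 ((0.7677822113037109, 0.178364098072052), (0.36175721883773804, 0.12618488073349), 73.4698486328125)
 gauge disc 1057 [ 0.49106433 -0.27809709] ((0.48842474818229675, -0.2813333570957184), (0.023572051897644997, 0.1109432652592659), 15.437479019165039)
  dir deg 105.77641157750551
 grip top 78 [ 0.4877 -0.2794  0.1736] ((0.4848121702671051, -0.28070947527885437), (0.02102975733578205, 0.0195614043623209), 14.651006698608398) 0.1796005768607224
 grip side 125 [ 0.4911 -0.2771  0.151 ]
 foot top 152 [ 0.4955 -0.2757  0.012 ] ((0.4909246563911438, -0.27838265895843506), (0.0402502603828907, 0.07119037955999374), 22.179567337036133)
```

```bash
cat >> h.py <<'E'
def go(pos,Rt=None,yaw=None,lean=None):
    """tool-frame delta from measured pose; Rt target matrix or yaw(deg) of tool x with tool down"""
    o=env.get_obs(); A=rot(o["tcp_rot"])
    if yaw is not None:
        y=np.radians(yaw); x=np.array([np.cos(y),np.sin(y),0]); z=np.array([0,0,-1.]); Rt=np.c_[x,np.cross(z,x),z]
    if Rt is None: Rt=A.as_matrix()
    d=A.inv().apply(np.array(pos)-o["ee_pos"])*1000
    rv=(A.inv()*R.from_matrix(Rt)).as_rotvec()
    # shift in target frame as well
    print("t",o["time_s"].__round__(2),"pos",o["ee_pos"].round(4),"F",o["force"].round(1),"open",round(o["opening"],4),"j6",o["joint_positions"][5].round(2))
    print(" shift(cur tool) mm",d.round(1)," shift(target tool) mm",(Rt.T@(np.array(pos)-o["ee_pos"])*1000).round(1)," turn units",(np.degrees(rv)/6).round(3))
E
python3 - <<'E'
from h import *
go([.499,-.0375,.19],yaw=112.2)
E
```

```text
t 0.15 pos [ 0.1713 -0.5223  0.2306] F [-0.2  0.4  0. ] open 0.0856 j6 -0.28
 shift(cur tool) mm [358.5 462.4  41.1]  shift(target tool) mm [325.  486.6  40.6]  turn units [-0.    -0.015 -0.676]
```

```bash
python3 -m handwheel '[[0,0,0,0,0,-0.68,-1],[18,27,0,0,0,0,-1],[27,41,3,0,0,0,-1],[27,41,4,0,0,0,-1],[27,41,4,0,0,0,-1],[27,41,4,0,0,0,-1],[27,41,4,0,0,0,-1],[27,41,4,0,0,0,-1],[27,41,4,0,0,0,-1],[27,41,4,0,0,0,-1],[27,41,4,0,0,0,-1],[27,40,4,0,0,0,-1],[20,35,2,0,0,0,-1],[10,14,0,0,0,0,-1],[0,0,0,0,0,0,-1]]'
python3 - <<'E'
from h import *
go([.499,-.0375,.19],yaw=112.2)
o=env.get_obs();p,d=env.grab_frame("wrist");cv2.imwrite("pics/w1.png",p[...,::-1]);np.save("pics/w1.npy",d)
P=cloud("wrist",d,o)
hsv=cv2.cvtColor(p,cv2.COLOR_RGB2HSV);yel=(hsv[...,0]>15)&(hsv[...,0]<35)&(hsv[...,1]>90)
x,y,z=P[...,0],P[...,1],P[...,2];n=np.hypot(x-.5,y+.038)<.05
m=yel&n&(abs(z-.082)<.005);q=P[m];print("captop",len(q),q.mean(0),(q.max(0)+q.min(0))/2,cv2.minEnclosingCircle(q[:,:2].astype(np.float32)))
m=n&(z>.095)&(z<.125);q=P[m];print("bail",len(q),q.mean(0),q.max(0));c=q[:,:2]-q[:,:2].mean(0);w,v=np.linalg.eigh(c.T@c);print(np.degrees(np.arctan2(v[1,1],v[0,1])))
m=n&(abs(z-.04)<.004);q=P[m];print("ped",cv2.minEnclosingCircle(q[:,:2].astype(np.float32)))
E
```

```text
time_s: 2.02
ee_pos: [0.5, -0.0443, 0.1899]
tcp_rot: [-0.0, 0.557, 0.831, -0.0]
force: [-0.1, -0.4, -0.0]
opening: 0.0853
t 2.02 pos [ 0.5    -0.0443  0.1899] F [-0.1 -0.4 -0. ] open 0.0853 j6 -1.41
 shift(cur tool) mm [ 6.6  1.6 -0.1]  shift(target tool) mm [ 6.6  1.6 -0.1]  turn units [-0.009 -0.002  0.017]
captop 1395 [ 0.49393058 -0.04080976  0.08094164] [ 0.4971562  -0.03993953  0.08181277] ((0.4973817467689514, -0.03944381698966026), 0.020197942852973938)
bail 430 [ 0.49638882 -0.03995265  0.10654747] [ 0.50579632 -0.02195457  0.11478758]
112.07992478085023
ped ((0.4997580647468567, -0.03984728083014488), 0.03596080467104912)
```

View pics/w1.png

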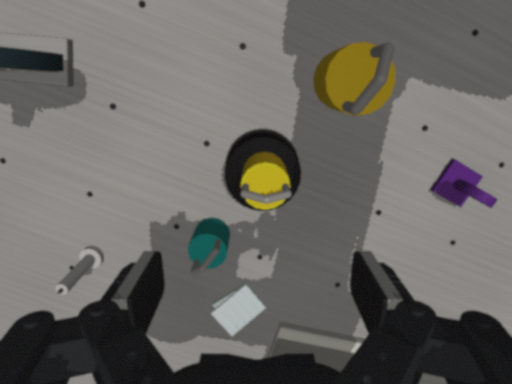

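Wrist picture: the small yellow cap sits on the black pedestal at (265,180) with its bail at (265,195). The larger yellow cap is at (355,78) and the turquoise one at (208,243), both clear of the fingers. I'll compute the descent.

```bash
python3 - <<'E'
from h import *
go([.4977,-.039,.050],yaw=112.1)
P=np.load("pics/top0P.npy");x,y,z=P[...,0],P[...,1],P[...,2]
m=(np.hypot(x-.40,y)<.045)&(z>.07);print(P[m].max(0),P[m].min(0))
E
```

```text
t 2.08 pos [ 0.4997 -0.0449  0.1901] F [-1.1 -0.2 -0.4] open 0.0854 j6 -1.41
 shift(cur tool) mm [  6.2   0.5 140.1]  shift(target tool) mm [  6.2   0.4 140.1]  turn units [-0.007 -0.001  0.026]
[0.41834269 0.00603392 0.10972742] [ 0.36661241 -0.00220698  0.08161314]
```

```bash
python3 -m handwheel '[[6.2,0.4,15,0,0,0,-1],[0,0,25,0,0,0,-1],[0,0,25,0,0,0,-1],[0,0,25,0,0,0,-1],[0,0,20,0,0,0,-1],[0,0,15,0,0,0,-1],[0,0,10,0,0,0,-1],[0,0,5,0,0,0,-1],[0,0,0,0,0,0,1],[0,0,0,0,0,0,1],[0,0,0,0,0,0,1],[0,0,0,0,0,0,1],[0,0,0,0,0,0,1],[0,0,0,0,0,0,1]]'
python3 - <<'E'
from h import *
go([.4977,-.039,.050],yaw=112.1)
o=env.get_obs();p,d=env.grab_frame("wrist");cv2.imwrite("pics/w2.png",p[...,::-1])
E
```

```text
time_s: 3.82
ee_pos: [0.4986, -0.0388, 0.0511]
tcp_rot: [0.001, 0.557, 0.83, 0.0]
force: [-2.5, -0.0, 6.4]
opening: 0.039
t 3.83 pos [ 0.4986 -0.0388  0.0511] F [-2.5 -0.   6.4] open 0.039 j6 -1.42
 shift(cur tool) mm [ 0.2 -0.9  1.1]  shift(target tool) mm [ 0.2 -0.9  1.1]  turn units [0.013 0.006 0.026]
```

View pics/w2.png

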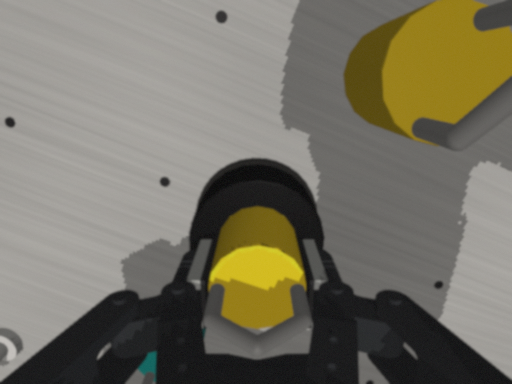

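The cap is held between the pads in the w2 picture at (258,280), with the bail under the palm and an opening of 39 mm. I'll lift straight up and turn to the rack's yaw.

```bash
python3 -m handwheel '[[0,0,-5,0,0,0,1],[0,0,-10,0,0,0,1],[0,0,-20,0,0,0,1],[0,0,-25,0,0,0,1],[0,0,-25,0,0,0,1],[0,0,-20,0,0,0.82,1],[0,0,-8,0,0,0.82,1],[0,0,-4,0,0,0.82,1],[0,0,0,0,0,0,1]]'
python3 - <<'E'
from h import *
go([.555,.1922,.1685],yaw=97.5)
E
```

```text
time_s: 5.0
ee_pos: [0.4982, -0.0388, 0.168]
tcp_rot: [0.0, 0.659, 0.752, 0.0]
force: [0.3, -0.0, -0.8]
opening: 0.0386
t 5.0 pos [ 0.4982 -0.0388  0.168 ] F [ 0.3 -0.  -0.8] open 0.0386 j6 -1.68
 shift(cur tool) mm [221.6  86.6  -0.4]  shift(target tool) mm [221.6  86.5  -0.5]  turn units [ 0.01  -0.001  0.003]
```

```bash
python3 -m handwheel '[[14,5,0,0,0,0,1],[27,11,0,0,0,0,1],[35,14,0,0,0,0,1],[38,15,0,0,0,0,1],[38,15,0,0,0,0,1],[35,14,0,0,0,0,1],[22,8,0,0,0,0,1],[12.6,4.6,0,0,0,0,1],[0,0,0,0,0,0,1]]'
python3 - <<'E'
from h import *
go([.555,.1922,.1265],yaw=97.5)
for n in("scene","top","wrist"):
    o=env.get_obs();p,d=env.grab_frame(n);cv2.imwrite(f"pics/{n}3.png",p[...,::-1]);P=cloud(n,d,o);np.save(f"pics/{n}3P.npy",P)
s=cv2.imread("pics/scene3.png");crop(s,270,120,430,240,5,"pics/s3c.png")
E
```

```text
time_s: 6.12
ee_pos: [0.555, 0.1924, 0.167]
tcp_rot: [-0.0, 0.659, 0.752, -0.0]
force: [0.2, 0.4, -0.5]
opening: 0.0392
t 6.12 pos [0.555  0.1924 0.167 ] F [ 0.2  0.4 -0.5] open 0.0392 j6 -2.04
 shift(cur tool) mm [-0.2  0.  40.5]  shift(target tool) mm [-0.2  0.  40.5]  turn units [-0.005  0.003  0.003]
```

View pics/s3c.png

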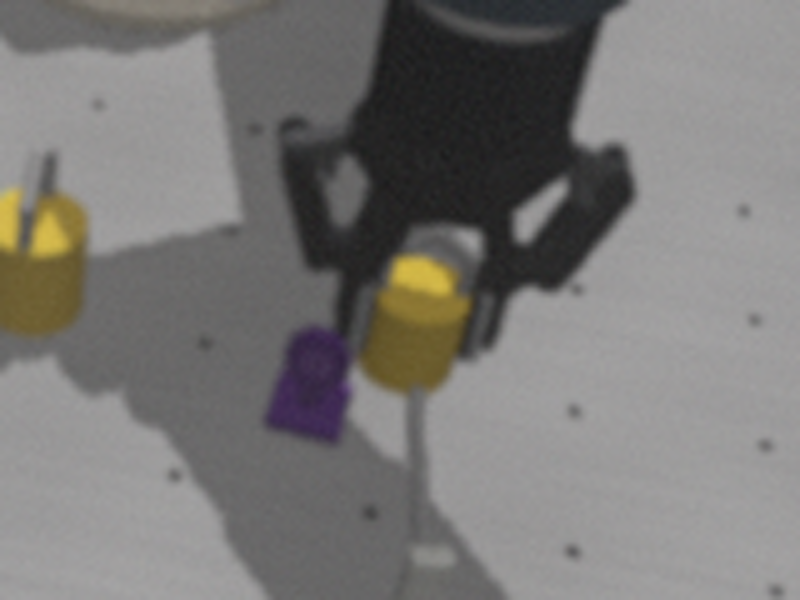

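View pics/wrist3.png

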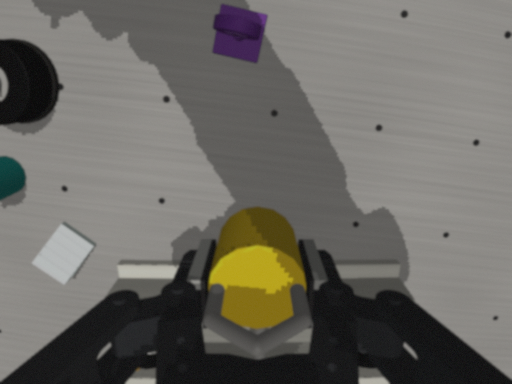

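```bash
python3 - <<'E'
from h import *
im=cv2.imread("pics/scene3.png");P=np.load("pics/scene3P.npy");x,y,z=P[...,0],P[...,1],P[...,2]
hsv=cv2.cvtColor(im,cv2.COLOR_BGR2HSV);yel=(hsv[...,0]>15)&(hsv[...,0]<35)&(hsv[...,1]>90)
m=yel&(np.hypot(x-.555,y-.19)<.05);q=P[m];h,e=np.histogram(q[:,2],bins=np.arange(.14,.22,.004));print(list(zip(e.round(3),h)))
t=q[q[:,2]>np.percentile(q[:,2],75)];print(t.mean(0),"yrange",q[:,1].min(),q[:,1].max(),"xmax",q[:,0].max())
side=q[(q[:,2]<.19)];A=np.c_[2*side[:,:2],np.ones(len(side))];s=np.linalg.lstsq(A,(side[:,:2]**2).sum(1),rcond=None)[0];print("axis fit",s[:2],np.sqrt(s[2]+s[0]**2+s[1]**2))
m=(z>.160)&(z<.176)&(x>.6)&(x<.663)&(abs(y-.2)<.012);q=P[m];f=np.polyfit(q[:,0],q[:,1],1);print("hook",len(q),f[0],np.polyval(f,.6),np.polyval(f,.625),np.polyval(f,.66))
E
```

```text
[(np.float64(0.14), np.int64(0)), (np.float64(0.144), np.int64(0)), (np.float64(0.148), np.int64(0)), (np.float64(0.152), np.int64(0)), (np.float64(0.156), np.int64(0)), (np.float64(0.16), np.int64(15)), (np.float64(0.164), np.int64(21)), (np.float64(0.168), np.int64(27)), (np.float64(0.172), np.int64(28)), (np.float64(0.176), np.int64(26)), (np.float64(0.18), np.int64(25)), (np.float64(0.184), np.int64(29)), (np.float64(0.188), np.int64(29)), (np.float64(0.192), np.int64(28)), (np.float64(0.196), np.int64(183)), (np.float64(0.2), np.int64(9)), (np.float64(0.204), np.int64(0)), (np.float64(0.208), np.int64(2)), (np.float64(0.212), np.int64(0))]
[0.557378   0.19218793 0.19946304] yrange 0.1733326590329333 0.2119109559766042 xmax 0.5764184540089043
axis fit [0.55467207 0.19103395] 0.01967712054186222
hook 91 0.14218998243642766 0.19694091479290415 0.20049566435381483 0.2054723137390898
```

The cap sits as planned: its axis lies within 1 mm of the hook line, and its top is 31.5 mm above the TCP. I'll descend 40 mm and then insert along tool +y.

```bash
python3 -m handwheel '[[0,0,12,0,0,0,1],[0,0,16,0,0,0,1],[0,0,9,0,0,0,1],[0,0,3.5,0,0,0,1],[0,0,0,0,0,0,1],[0,6,0,0,0,0,1],[0,8,0,0,0,0,1],[0,8,0,0,0,0,1],[0,6,0,0,0,0,1],[0,0,0,0,0,0,1]]'
python3 - <<'E'
from h import *
go([.6234,.2012,.1265],yaw=97.5)
for n in("scene",):
    o=env.get_obs();p,d=env.grab_frame(n);cv2.imwrite(f"pics/{n}4.png",p[...,::-1]);P=cloud(n,d,o);np.save(f"pics/{n}4P.npy",P)
s=cv2.imread("pics/scene4.png");crop(s,310,140,410,240,6,"pics/s4c.png")
E
```

```text
time_s: 7.52
ee_pos: [0.5832, 0.1958, 0.1265]
tcp_rot: [-0.0, 0.66, 0.752, -0.0]
force: [0.7, -0.4, -1.7]
opening: 0.0388
t 7.53 pos [0.5832 0.1958 0.1265] F [ 0.7 -0.4 -1.7] open 0.0388 j6 -2.02
 shift(cur tool) mm [ 0.2 40.5 -0. ]  shift(target tool) mm [ 0.2 40.5  0. ]  turn units [-0.002  0.001 -0.008]
```

View pics/s4c.png

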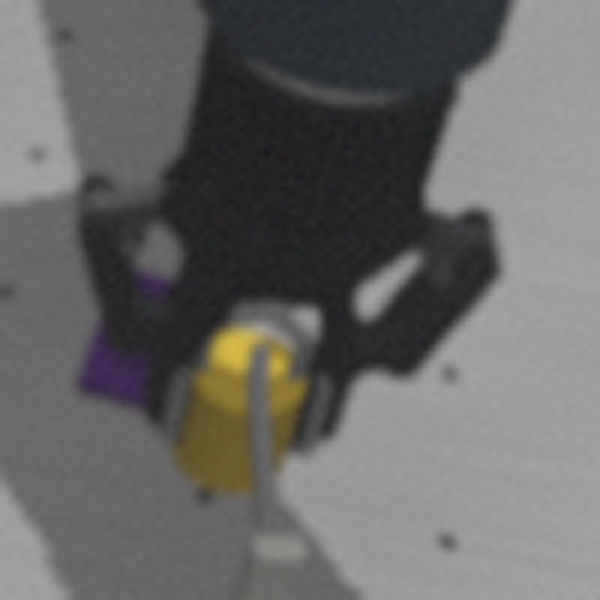

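The hook tip at crop (262,345) sits over the cap top, centred below the bail. No contact forces show, so I'll continue.

```bash
python3 -m handwheel '[[0,5,0,0,0,0,1],[0,8,0,0,0,0,1],[0,9,0,0,0,0,1],[0,9,0,0,0,0,1],[0,7,0,0,0,0,1],[0,2.5,0,0,0,0,1],[0,0,0,0,0,0,1]]'
python3 - <<'E'
from h import *
go([.6234,.2012,.1265],yaw=97.5)
E
python3 -m handwheel '[[0,0,5,0,0,0,1],[0,0,5,0,0,0,1],[0,0,2,0,0,0,1],[0,0,0,0,0,0,1]]'
python3 - <<'E'
from h import *
go([.6234,.2012,.110],yaw=97.5)
for n in("scene",):
    o=env.get_obs();p,d=env.grab_frame(n);cv2.imwrite(f"pics/{n}5.png",p[...,::-1]);P=cloud(n,d,o);np.save(f"pics/{n}5P.npy",P)
s=cv2.imread("pics/scene5.png");crop(s,310,140,410,240,6,"pics/s5c.png")
E
```

```text
time_s: 8.45
ee_pos: [0.623, 0.201, 0.1266]
tcp_rot: [-0.0, 0.66, 0.752, -0.0]
force: [-0.4, 0.5, -0.5]
opening: 0.0391
t 8.45 pos [0.623  0.201  0.1266] F [-0.4  0.5 -0.5] open 0.0391 j6 -1.99
 shift(cur tool) mm [0.2 0.4 0.1]  shift(target tool) mm [0.2 0.4 0.1]  turn units [-0.002  0.    -0.006]
time_s: 8.95
ee_pos: [0.6228, 0.2009, 0.1145]
tcp_rot: [-0.0, 0.66, 0.752, -0.0]
force: [-0.2, -0.6, -0.2]
opening: 0.0394
t 8.95 pos [0.6228 0.2009 0.1145] F [-0.2 -0.6 -0.2] open 0.0394 j6 -1.99
 shift(cur tool) mm [0.2 0.6 4.5]  shift(target tool) mm [0.2 0.6 4.5]  turn units [-0.004  0.002 -0.005]
```

View pics/s5c.png

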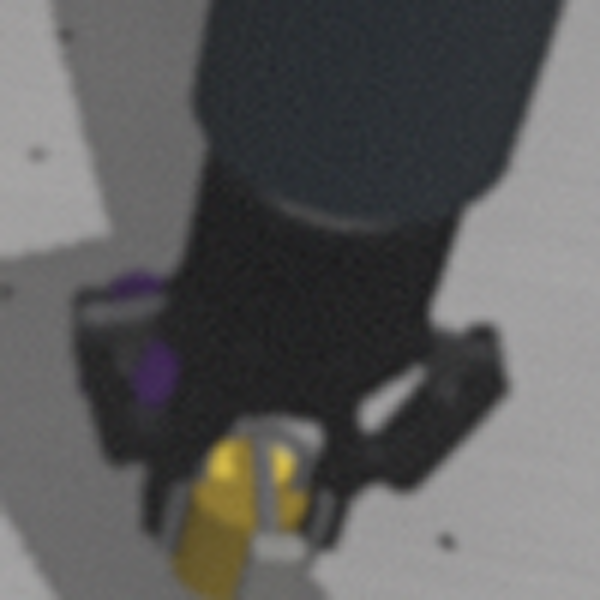

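The hook passes through the bail at crop (265,450). I'll lower gently until it makes contact.

```bash
python3 -m handwheel '[[0,0,1.5,0,0,0,1],[0,0,1,0,0,0,1],[0,0,0.5,0,0,0,1],[0,0,0,0,0,0,1]]'; python3 -m handwheel '[[0,0,0.5,0,0,0,1],[0,0,0.5,0,0,0,1],[0,0,0,0,0,0,1]]'
```

```text
time_s: 9.5
ee_pos: [0.6232, 0.2011, 0.1123]
tcp_rot: [0.0, 0.659, 0.752, 0.0]
force: [-0.9, 0.3, 2.7]
opening: 0.0389
time_s: 9.88
ee_pos: [0.6235, 0.2012, 0.112]
tcp_rot: [0.001, 0.659, 0.752, 0.001]
force: [-2.0, 0.6, 6.5]
opening: 0.0392
```

```bash
python3 -m handwheel '[[0,0,0,0,0,0,0],[0,0,0,0,0,0,-0.4],[0,0,0,0,0,0,-1],[0,0,0,0,0,0,-1],[0,0,0,0,0,0,-1],[0,0,0,0,0,0,-1]]'
python3 - <<'E'
from h import *
go([.6234,.2012,.25],yaw=97.5)
for n in("scene",):
    o=env.get_obs();p,d=env.grab_frame(n);cv2.imwrite(f"pics/{n}6.png",p[...,::-1])
s=cv2.imread("pics/scene6.png");crop(s,310,140,410,240,6,"pics/s6c.png")
E
```

```text
time_s: 10.62
ee_pos: [0.623, 0.201, 0.1108]
tcp_rot: [-0.0, 0.66, 0.752, -0.0]
force: [-0.4, -1.0, -0.1]
opening: 0.0851
t 10.62 pos [0.623  0.201  0.1108] F [-0.4 -1.  -0.1] open 0.0851 j6 -1.99
 shift(cur tool) mm [ 1.000e-01  4.000e-01 -1.392e+02]  shift(target tool) mm [ 1.000e-01  4.000e-01 -1.392e+02]  turn units [-0.    -0.    -0.005]
```

View pics/s6c.png

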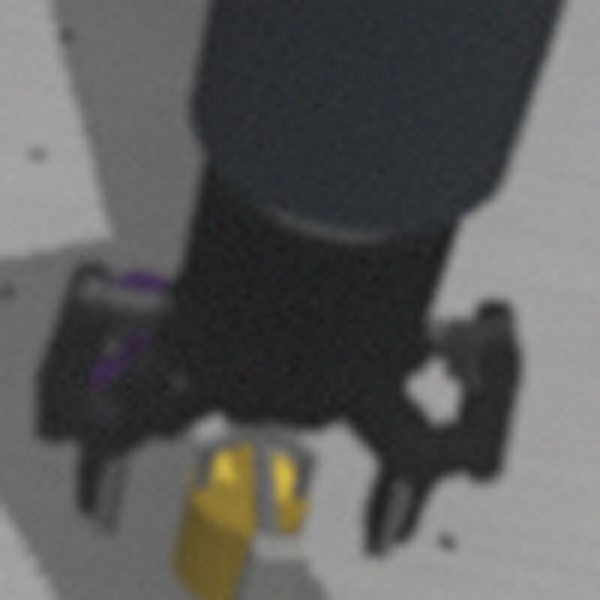

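Released: the cap hangs on the hook in the crop at (240,500), with the fingers clear on both sides. I'll lift and begin the half turn so that the wrist camera will face the dial.

```bash
python3 -m handwheel '[[0,0,-10,0,0,0,-1],[0,0,-20,0,0,0,-1],[0,0,-30,0,0,0,-1],[0,0,-30,0,0,0,-1],[0,0,-25,0,0,-1,-1],[0,0,-15,0,0,-1,-1],[0,0,-10,0,0,-1,-1],[0,0,0,0,0,-1,-1],[0,0,0,0,0,-1,-1],[0,0,0,0,0,-1,-1],[0,0,0,0,0,-1,-1],[0,0,0,0,0,-1,-1],[0,0,0,0,0,-1,-1],[0,0,0,0,0,-1,-1],[0,0,0,0,0,-1,-1],[0,0,0,0,0,-1,-1],[0,0,0,0,0,-1,-1],[0,0,0,0,0,-1,-1],[0,0,0,0,0,-1,-1],[0,0,0,0,0,-0.6,-1]]'
python3 - <<'E'
from h import *
go([.51,-.06,.25],yaw=195.3)
for n in("scene","top"):
    o=env.get_obs();p,d=env.grab_frame(n);cv2.imwrite(f"pics/{n}7.png",p[...,::-1]);P=cloud(n,d,o);np.save(f"pics/{n}7P.npy",P)
s=cv2.imread("pics/scene7.png");crop(s,310,160,410,260,6,"pics/s7c.png")
E
```

```text
time_s: 13.18
ee_pos: [0.623, 0.201, 0.2517]
tcp_rot: [0.001, -0.098, 0.995, 0.0]
force: [-0.0, 0.3, 0.4]
opening: 0.0856
t 13.18 pos [0.623  0.201  0.2517] F [-0.   0.3  0.4] open 0.0856 j6 -0.35
 shift(cur tool) mm [ 161.7 -234.     1.5]  shift(target tool) mm [ 177.9 -221.9    1.7]  turn units [ 0.001  0.01  -0.68 ]
```

View pics/s7c.png

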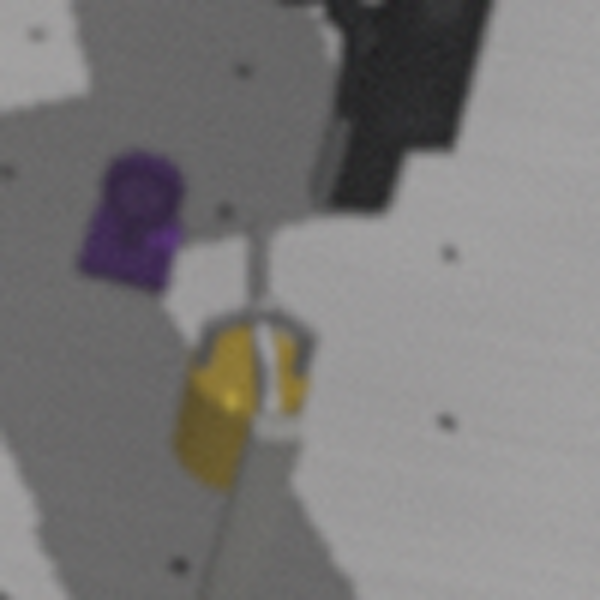

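```bash
python3 -m handwheel '[[10,-14,0,0,0,0,-1],[20,-28,0,0,0,0,-1],[26,-38,0,0,0,0,-1],[26,-38,0,0,0,0,-1],[26,-38,0,0,0,0,-1],[26,-38,0,0,0,0,-1],[18,-26,0,0,0,0,-1],[10,-14,0,0,0,0,-1],[0,0,0,0,0,0,-1]]'
python3 - <<'E'
from h import *
o=env.get_obs();p,d=env.grab_frame("wrist");cv2.imwrite("pics/w8.png",p[...,::-1]);P=cloud("wrist",d,o)
go([.485,-.281,.25],yaw=285.3)
PT=np.load("pics/top7P.npy");PS=np.load("pics/scene7P.npy")
for nm,Q in(("w",P),("top",PT),("scene",PS)):
    x,y,z=Q[...,0],Q[...,1],Q[...,2];n=np.hypot(x-.5,y+.038)<.06
    m=n&(abs(z-.04)<.004);q=Q[m];print(nm,"ped",len(q),cv2.minEnclosingCircle(q[:,:2].astype(np.float32)))
    m=n&(z>.048)&(z<.085);q=Q[m];print("  stud",len(q),q.mean(0),((q.max(0)+q.min(0))/2).round(4),"zmax",np.sort(q[:,2])[-4:])
    if len(q)>10: 
        # sphere-cap fit r=12
        from scipy.optimize import least_squares
        t=q[q[:,2]>.06]
        if len(t)>8:
            f=least_squares(lambda c:np.linalg.norm(t-c,axis=1)-.012,[.5,-.038,.063],loss="soft_l1",f_scale=.002);print("  ball",f.x,len(t))
E
```

```text
time_s: 14.4
ee_pos: [0.5088, -0.0603, 0.2513]
tcp_rot: [0.0, -0.095, 0.995, 0.0]
force: [-0.3, 0.6, 0.1]
opening: 0.0856
t 14.45 pos [ 0.5091 -0.0597  0.251 ] F [-0.1  0.1  0.3] open 0.0856 j6 0.0
 shift(cur tool) mm [  65.9 -212.7    1. ]  shift(target tool) mm [207.1  81.7   1. ]  turn units [-4.0000e-03  6.0000e-03 -1.5715e+01]
w ped 2554 ((0.5003495812416077, -0.04008489474654198), 0.03599486127495766)
  stud 465 [ 0.50133635 -0.04297374  0.06751979] [ 0.5008 -0.0406  0.0617] zmax [0.07472026 0.07480727 0.07481371 0.075468  ]
  ball [ 0.50061268 -0.03966767  0.0617871 ] 406
top ped 357 ((0.501814603805542, -0.03730984032154083), 0.0361773706972599)
  stud 63 [ 0.49944843 -0.03686348  0.06918583] [ 0.4935 -0.0367  0.0624] zmax [0.07598056 0.07622573 0.07670593 0.0768386 ]
  ball [ 0.50185186 -0.03752379  0.06403606] 56
scene ped 360 ((0.5012570023536682, -0.038899343460798264), 0.03651980310678482)
  stud 100 [ 0.50754057 -0.03739429  0.06476349] [ 0.505  -0.0382  0.0627] zmax [0.07532821 0.07560555 0.0761855  0.07658321]
  ball [ 0.50084953 -0.03928035  0.06362568] 70
```

View pics/w8.png

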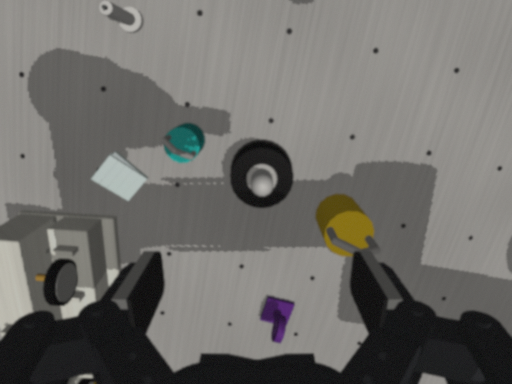

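The bare chrome stud is at wrist (263,182); its ball centre is about (0.5007,-0.0393). Next I move over the gauge and finish the turn.

```bash
python3 -m handwheel '[[5,-16,0,0,0,0,-1],[11,-36,0,0,0,0,-1],[13,-42,0,0,0,0,-1],[13,-42,0,0,0,0,-1],[12,-38,0,0,0,0,-1],[8,-26,0,0,0,0,-1],[4,-12.7,0,0,0,-1,-1],[0,0,0,0,0,-1,-1],[0,0,0,0,0,-1,-1],[0,0,0,0,0,-1,-1],[0,0,0,0,0,-1,-1],[0,0,0,0,0,-1,-1],[0,0,0,0,0,-1,-1],[0,0,0,0,0,-1,-1],[0,0,0,0,0,-1,-1],[0,0,0,0,0,-1,-1],[0,0,0,0,0,-1,-1],[0,0,0,0,0,-1,-1],[0,0,0,0,0,-1,-1],[0,0,0,0,0,-1,-1]]'
python3 -m handwheel '[[0,0,0,0,0,-1,-1],[0,0,0,0,0,-0.7,-1],[0,0,0,0,0,0,-1]]'
python3 - <<'E'
from h import *
o=env.get_obs();p,d=env.grab_frame("wrist");cv2.imwrite("pics/w9.png",p[...,::-1]);P=cloud("wrist",d,o);np.save("pics/w9P.npy",P)
go([.485,-.281,.15],yaw=285.3)
x,y,z=P[...,0],P[...,1],P[...,2];n=np.hypot(x-.485,y+.281)<.04
m=n&(abs(z-.176)<.005);q=P[m];print(len(q),q.mean(0),cv2.minAreaRect(q[:,:2].astype(np.float32)))
E
```

```text
time_s: 16.95
ee_pos: [0.4853, -0.2812, 0.2505]
tcp_rot: [0.0, 0.739, -0.674, -0.0]
force: [-0.5, 0.5, 0.4]
opening: 0.0854
time_s: 17.32
ee_pos: [0.4852, -0.2812, 0.2505]
tcp_rot: [0.0, 0.795, -0.607, -0.0]
force: [0.2, 0.5, -0.1]
opening: 0.0853
t 17.38 pos [ 0.4852 -0.2812  0.2505] F [-0.   0.2  0. ] open 0.0853 j6 2.08
 shift(cur tool) mm [-2.000e-01  1.000e-01  1.005e+02]  shift(target tool) mm [-2.000e-01  1.000e-01  1.005e+02]  turn units [ 0.004  0.002 -0.017]
754 [ 0.48527148 -0.28166317  0.17464458] ((0.4845921993255615, -0.2817060351371765), (0.019819462671875954, 0.020008688792586327), 15.06530475616455)
```

View pics/w9.png

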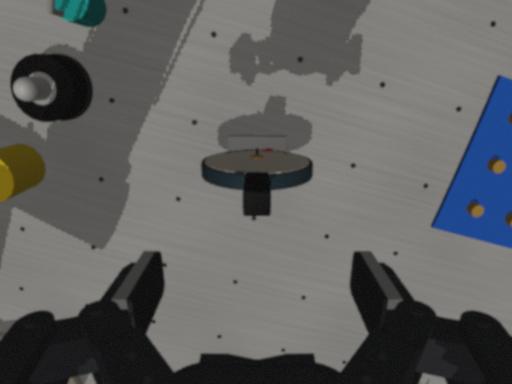

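The grip sits centred at wrist (257,195), and the red mark is visible at (268,150). I'll descend 118 mm and grip.

```bash
python3 -m handwheel '[[0,0,10,0,0,0,-1],[0,0,25,0,0,0,-1],[0,0,28,0,0,0,-1],[0,0,25,0,0,0,-1],[0,0,18,0,0,0,-1],[0,0,9,0,0,0,-1],[0,0,3,0,0,0,-1],[0,0,0,0,0,0,-1],[0,0,0,0,0,0,1],[0,0,0,0,0,0,1],[0,0,0,0,0,0,1],[0,0,0,0,0,0,1],[0,0,0,0,0,0,1],[0,0,0,0,0,0,1],[0,0,0,0,0,0,1]]'
python3 - <<'E'
from h import *
o=env.get_obs();p,d=env.grab_frame("wrist");cv2.imwrite("pics/w10.png",p[...,::-1]);crop(p[...,::-1],180,100,330,215,5,"pics/w10c.png")
go([.485,-.281,.15],yaw=285.3)
E
```

```text
time_s: 19.25
ee_pos: [0.4853, -0.2812, 0.1331]
tcp_rot: [-0.0, 0.795, -0.607, 0.0]
force: [1.1, 0.9, 2.9]
opening: 0.0189
t 19.3 pos [ 0.4852 -0.2813  0.133 ] F [ 0.9 -0.3  2.4] open 0.0191 j6 2.08
 shift(cur tool) mm [ -0.3   0.2 -17. ]  shift(target tool) mm [ -0.3   0.2 -17. ]  turn units [-0.005 -0.004 -0.004]
```

View pics/w10.png

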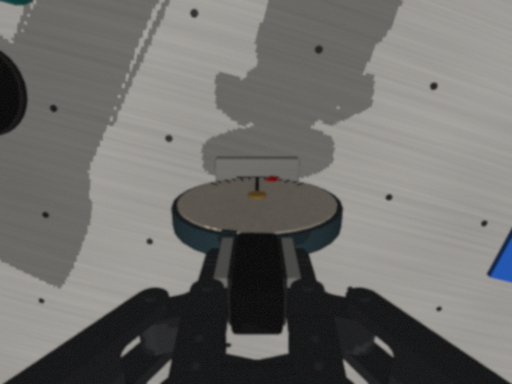

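View pics/w10c.png

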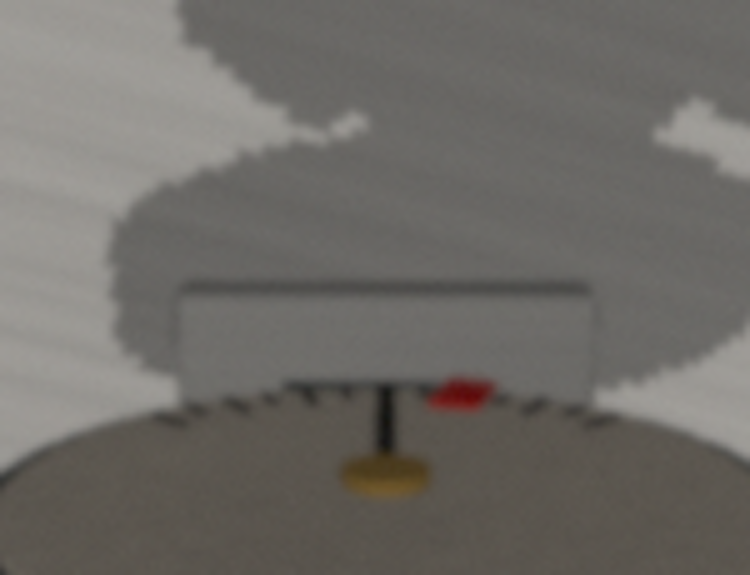

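```bash
cat >> h.py <<'E'
def mark(img,obs,O,G):
    """O gauge origin world, G gauge axes (cols). returns angles of red centroid / pointer px in dial plane"""
    Rm,p,m=campose("wrist",obs)
    hsv=cv2.cvtColor(img,cv2.COLOR_RGB2HSV)
    red=((hsv[...,0]<8)|(hsv[...,0]>172))&(hsv[...,1]>120); v,u=np.where(red); 
    def ang(uv):
        n=cv2.undistortPoints(np.array([[uv]],float),m["mtx"],m["D"])[0,0]
        dv=Rm@np.array([n[0],n[1],1]); piv=O+G@np.array([.008,0,.07]); t=((piv-p)@G[:,0])/(dv@G[:,0]); X=G.T@(p+t*dv-piv)
        return X*1000,np.arctan2(-X[1],-X[2])
    return len(u),(u.mean(),v.mean()),ang((u.mean(),v.mean())),ang
E
python3 - <<'E'
from h import *
img=cv2.imread("pics/w10.png")[...,::-1].copy();o=env.get_obs();y=np.radians(15.2)
G=np.array([[np.cos(y),-np.sin(y),0],[np.sin(y),np.cos(y),0],[0,0,1.]])
for O in([.4852,-.2813,0],):
    n,c,a,f=mark(img,o,np.array(O),G);print(n,c,a)
    print("pivot",f((257,195)),"tip",f((257,178)))
    print(proj("wrist",np.array([np.array(O)+G@np.array([.008,47*-np.sin(t)/1000,.07-.047*np.cos(t)]) for t in(0,.2,.25,.3,.35,.4)]),o))
    print(proj("wrist",np.array(O)+G@np.array([.008,0,.07]),o))
s=cv2.imread("pics/scene0.png")
hsv=cv2.cvtColor(s,cv2.COLOR_BGR2HSV);red=((hsv[...,0]<8)|(hsv[...,0]>172))&(hsv[...,1]>100);red[:,:140]=0;red[:,200:]=0;v,u=np.where(red[:]);print(u.mean(),v.mean(),len(u))
print(proj("scene",np.array([np.array([.4852,-.2813,0])+G@np.array([.008,47*-np.sin(t)/1000,.07-.047*np.cos(t)]) for t in(0,.2,.25,.3,.35,.4)])))
E
```

```text
56 (np.float64(271.6607142857143), np.float64(178.78571428571428)) (array([-3.29065075e-14, -1.24593362e+01, -4.37673433e+01]), np.float64(0.2773357508269579))
pivot (array([-1.47204354e-14, -8.47479824e-01, -4.58225288e+00]), np.float64(0.18288176472210718)) tip (array([-2.56946719e-15, -9.18965228e-01, -4.59506471e+01]), np.float64(0.019996296007255405))
[[255.8441428  177.6339982 ]
 [267.6022946  177.97349539]
 [270.51327984 178.16034293]
 [273.40529827 178.38795729]
 [276.27448898 178.65631986]
 [279.11692286 178.96540492]]
[[255.72905979 197.26069086]]
164.0 179.5 8
[[168.66468699 180.31282954]
 [165.24687048 180.07317103]
 [164.38928755 179.93549315]
 [163.53432402 179.76719512]
 [162.68391434 179.56862853]
 [161.83998758 179.34020686]]
```

The mark reads about 0.25 rad on the tool +x side, and the pointer now reads 0. I'll lift the gauge and carry it over the stud.

```bash
python3 -m handwheel '[[0,0,-5,0,0,0,1],[0,0,-14,0,0,0,1],[0,0,-22,0,0,0,1],[0,0,-25,0,0,0,1],[0,0,-20,0,0,0,1],[-8,-3,-12,0,0,0,1],[-18,-6,-5,0,0,0,1],[-26,-9,0,0,0,0,1],[-30,-10,0,0,0,0,1],[-32,-11,0,0,0,0,1],[-32,-11,0,0,0,0,1],[-30,-10,0,0,0,0,1],[-25,-8,0,0,0,0,1],[-16,-6,0,0,0,0,1],[-9,-3,0,0,0,0,1],[-3.4,-1.3,0,0,0,0,1],[0,0,0,0,0,0,1],[0,0,0,0,0,0,1]]'
python3 - <<'E'
from h import *
go([.5007,-.0393,.133+.077],yaw=285.2)
for n in("scene","wrist"):
    o=env.get_obs();p,d=env.grab_frame(n);cv2.imwrite(f"pics/{n}11.png",p[...,::-1]);np.save(f"pics/{n}11P.npy",cloud(n,d,o))
s=cv2.imread("pics/scene11.png");crop(s,195,90,315,220,5,"pics/s11c.png")
E
```

```text
time_s: 21.55
ee_pos: [0.5001, -0.0398, 0.2358]
tcp_rot: [0.0, 0.795, -0.607, 0.0]
force: [0.4, 0.2, -5.6]
opening: 0.0191
t 21.55 pos [ 0.5001 -0.0398  0.2358] F [ 0.4  0.2 -5.6] open 0.0191 j6 1.6
 shift(cur tool) mm [-0.3 -0.8 25.8]  shift(target tool) mm [-0.3 -0.8 25.8]  turn units [ 0.002 -0.002  0.004]
```

View pics/s11c.png

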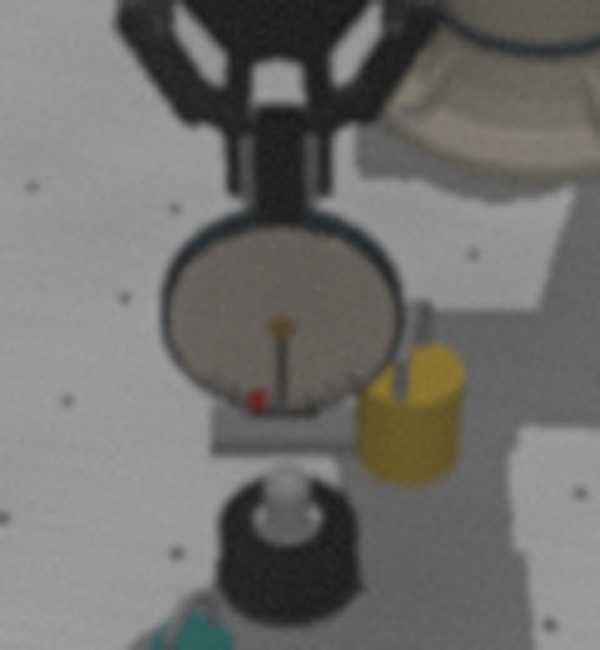

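View pics/wrist11.png

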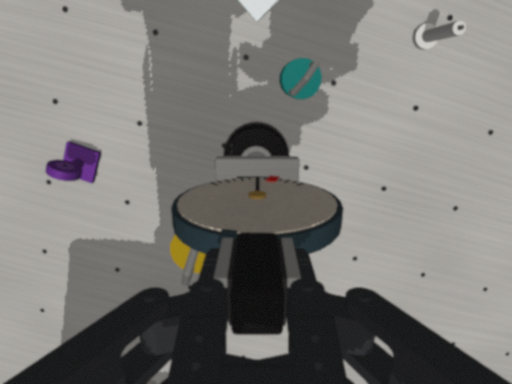

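Picture: the gauge hangs plumb over the stud. In the scene crop the foot is at (285,430) and the stud top at (287,475), with the pointer at zero and the mark to its left. I'll descend to just contact.

```bash
python3 -m handwheel '[[-0.3,-0.8,5,0,0,0,1],[0,0,8,0,0,0,1],[0,0,7,0,0,0,1],[0,0,4,0,0,0,1],[0,0,1,0,0,0,1],[0,0,0,0,0,0,1],[0,0,0,0,0,0,1]]'
python3 -m handwheel '[[0,0,2,0,0,0,1],[0,0,0,0,0,0,1]]'
python3 -m handwheel '[[0,0,2,0,0,0,1],[0,0,0,0,0,0,1]]'
python3 -m handwheel '[[0,0,1,0,0,0,1],[0,0,0,0,0,0,1]]'
```

```text
time_s: 22.52
ee_pos: [0.501, -0.0387, 0.2111]
tcp_rot: [-0.0, 0.795, -0.607, 0.0]
force: [-0.2, -0.2, -5.5]
opening: 0.0193
time_s: 22.78
ee_pos: [0.5007, -0.0387, 0.2086]
tcp_rot: [0.0, 0.795, -0.607, -0.0]
force: [-0.0, -0.1, -5.8]
opening: 0.0194
time_s: 23.02
ee_pos: [0.501, -0.0388, 0.2069]
tcp_rot: [-0.0, 0.795, -0.607, 0.0]
force: [-0.0, -0.2, -4.3]
opening: 0.019
time_s: 23.28
ee_pos: [0.5009, -0.0388, 0.2058]
tcp_rot: [-0.0, 0.795, -0.607, 0.0]
force: [0.1, 0.4, -3.4]
opening: 0.0191
```

```bash
python3 -m handwheel '[[0,0,2,0,0,0,1],[0,0,1.6,0,0,0,1],[0,0,0.4,0,0,0,1],[0,0,0,0,0,0,1],[0,0,0,0,0,0,1]]'
python3 - <<'E'
from h import *
go([.5007,-.0393,.2018],yaw=285.2)
for n in("scene","wrist"):
    o=env.get_obs();p,d=env.grab_frame(n);cv2.imwrite(f"pics/{n}12.png",p[...,::-1]);np.save(f"pics/{n}12P.npy",cloud(n,d,o));print(o["force"])
s=cv2.imread("pics/scene12.png");crop(s,195,90,315,220,5,"pics/s12c.png")
E
```

```text
time_s: 23.9
ee_pos: [0.5009, -0.0388, 0.2019]
tcp_rot: [-0.0, 0.795, -0.607, 0.0]
force: [-0.2, 0.0, -2.9]
opening: 0.0194
t 23.9 pos [ 0.5009 -0.0388  0.2019] F [-0.2  0.  -2.9] open 0.0194 j6 1.6
 shift(cur tool) mm [0.5 0.3 0.1]  shift(target tool) mm [0.5 0.3 0.1]  turn units [-0.003 -0.001  0.012]
[-0.22383202  0.03781038 -2.90688838]
[ 0.4240592  -0.18996975 -3.00546022]
```

View pics/s12c.png

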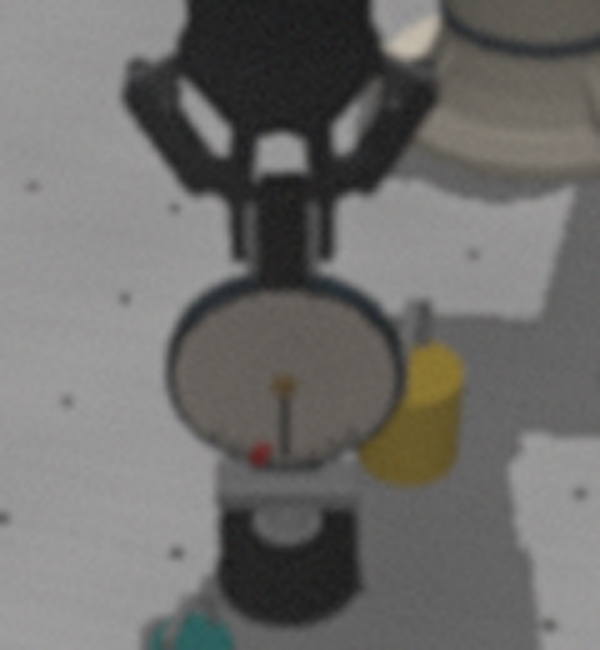

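The foot is on the stud, upright and pressed about 5–6 mm. Now I'll rock it about the ball centre, leaning the grip towards tool +x.

```bash
python3 -m handwheel '[[2.3,0,0,0,-0.15,0,1],[4.55,0,0.1,0,-0.3,0,1],[4.55,0,0.1,0,-0.3,0,1],[4.55,0,0.1,0,-0.3,0,1],[4.55,0,0.1,0,-0.3,0,1],[4.55,0,0.1,0,-0.3,0,1],[4.55,0,0.1,0,-0.3,0,1],[4.55,0,0.1,0,-0.3,0,1],[2.3,0,0,0,-0.15,0,1],[0,0,0,0,0,0,1],[0,0,0,0,0,0,1],[0,0,0,0,0,0,1],[0,0,0,0,0,0,1],[0,0,0,0,0,0,1],[0,0,0,0,0,0,1],[0,0,0,0,0,0,1]]'
python3 - <<'E'
from h import *
o=env.get_obs();A=rot(o["tcp_rot"]).as_matrix();print(A[:,2],"lean",np.arccos(-A[2,2]),"ball centre implied",o["ee_pos"]+A[:,2]*.145,o["force"])
for n in("scene","wrist"):
    o=env.get_obs();p,d=env.grab_frame(n);cv2.imwrite(f"pics/{n}13.png",p[...,::-1]);np.save(f"pics/{n}13P.npy",cloud(n,d,o))
s=cv2.imread("pics/scene13.png");crop(s,195,90,315,220,5,"pics/s13c.png")
s=cv2.imread("pics/wrist13.png");crop(s,180,100,330,215,5,"pics/w13c.png")
E
```

```text
time_s: 26.0
ee_pos: [0.5104, -0.0737, 0.1971]
tcp_rot: [-0.076, 0.789, -0.602, -0.099]
force: [1.1, -2.7, -3.4]
opening: 0.0194
[-0.06520003  0.23944027 -0.96871942] lean 0.2507789220796669 ball centre implied [ 0.50097823 -0.0390098   0.05667893] [ 1.06669602 -2.67082317 -3.40258498]
```

View pics/s13c.png

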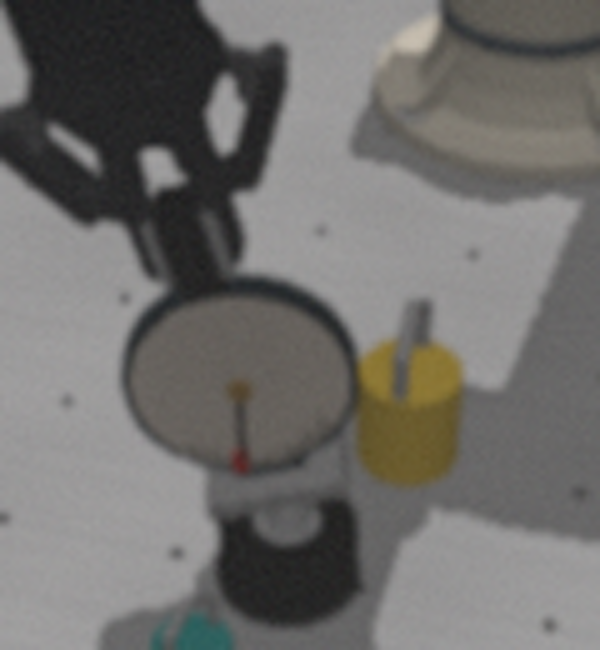

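View pics/w13c.png

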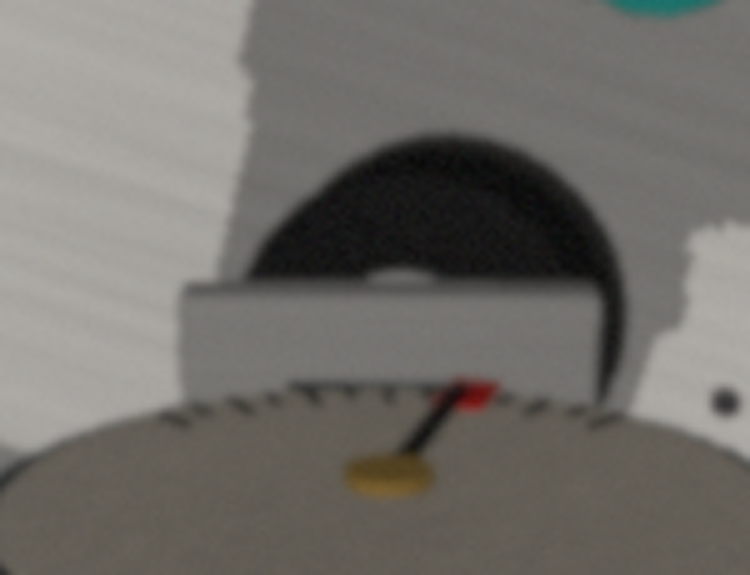

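The pointer lies on the red mark in both views (scene crop (240,460), wrist crop (462,390)). I'll measure the residual with subpixel precision.

```bash
python3 - <<'E'
from h import *
for f in("wrist10","wrist13"):
    fn={"wrist10":"pics/w10.png","wrist13":"pics/wrist13.png"}[f]
    im=cv2.imread(fn)[...,::-1].astype(float)
    sub=im[165:205,230:300]; r,g,b=sub[...,0],sub[...,1],sub[...,2]
    w=np.clip(r-(g+b)/2-25,0,None); w[(np.indices(w.shape)[0]>22)]=0  # exclude gold pivot rows
    u=np.arange(230,300)[None]+0*w; v=np.arange(165,205)[:,None]+0*w
    print(f,"red centroid",(w*u).sum()/w.sum(),(w*v).sum()/w.sum(),"cols>",[(int(c),int(s)) for c,s in zip(range(230,300),w.sum(0)) if s>20])
    gold=(r-b>25)&(abs(r-g)<60)&(v>187); print("  pivot",u[gold].mean(),v[gold].mean(),gold.sum())
    # dark pointer per row
    for row in range(174,192):
        L=im[row,240:290].sum(1)/3; k=np.clip(95-np.minimum(L,im[row,240:290,0]),0,None); c=np.arange(240,290)
        if k.sum()>10: print("   row",row,"dark c",round((k*c).sum()/k.sum(),2),int(k.sum()),"width",(k>5).sum())
E
```

```text
wrist10 red centroid 271.7189401373896 178.90186457311088 cols> [(266, 76), (267, 134), (268, 185), (269, 231), (270, 263), (271, 285), (272, 283), (273, 292), (274, 274), (275, 236), (276, 162), (277, 86), (278, 22)]
  pivot 256.6099290780142 194.9290780141844 141
   row 175 dark c 272.1 57 width 5
   row 176 dark c 260.25 742 width 39
   row 177 dark c 259.95 1382 width 40
   row 178 dark c 261.18 1499 width 42
   row 179 dark c 263.53 1454 width 48
   row 180 dark c 265.48 1321 width 50
   row 181 dark c 265.71 1097 width 50
   row 182 dark c 264.66 900 width 50
   row 183 dark c 263.03 801 width 50
   row 184 dark c 262.42 776 width 50
   row 185 dark c 262.17 782 width 50
   row 186 dark c 262.29 770 width 50
   row 187 dark c 262.26 758 width 50
   row 188 dark c 262.26 775 width 50
   row 189 dark c 262.13 756 width 50
   row 190 dark c 262.05 782 width 50
   row 191 dark c 261.74 867 width 50
wrist13 red centroid 274.62813559322035 179.04474576271187 cols> [(271, 53), (272, 140), (273, 217), (274, 280), (275, 289), (276, 244), (277, 158), (278, 74)]
  pivot 257.17123287671234 194.9931506849315 146
   row 175 dark c 271.74 10 width 0
   row 176 dark c 262.03 417 width 30
   row 177 dark c 261.3 1124 width 40
   row 178 dark c 263.14 1251 width 42
   row 179 dark c 265.71 1148 width 39
   row 180 dark c 268.51 1018 width 41
   row 181 dark c 270.1 799 width 35
   row 182 dark c 269.8 615 width 26
   row 183 dark c 267.65 516 width 17
   row 184 dark c 265.85 492 width 14
   row 185 dark c 265.21 471 width 9
   row 186 dark c 265.03 480 width 10
   row 187 dark c 264.61 475 width 10
   row 188 dark c 263.89 493 width 11
   row 189 dark c 263.1 488 width 14
   row 190 dark c 261.67 507 width 17
   row 191 dark c 260.51 550 width 18
```

```bash
python3 -m handwheel '[[0.8,0,0,0,-0.06,0,1],[0,0,0,0,0,0,1],[0,0,0,0,0,0,1],[0,0,0,0,0,0,1],[0,0,0,0,0,0,1],[0,0,0,0,0,0,1],[0,0,0,0,0,0,1],[0,0,0,0,0,0,1],[0,0,0,0,0,0,1],[0,0,0,0,0,0,1],[0,0,0,0,0,0,1],[0,0,0,0,0,0,1]]'
python3 - <<'E'
from h import *
o=env.get_obs();A=rot(o["tcp_rot"]).as_matrix();print("lean",np.arccos(-A[2,2]),"ball centre implied",o["ee_pos"]+A[:,2]*.145,o["force"])
for n in("scene","wrist","top"):
    o=env.get_obs();p,d=env.grab_frame(n);cv2.imwrite(f"pics/{n}14.png",p[...,::-1]);np.save(f"pics/{n}14P.npy",cloud(n,d,o))
a=cv2.imread("pics/scene14.png");w=cv2.imread("pics/wrist14.png")
c1=cv2.resize(a[150:200,215:275],None,fx=9,fy=9,interpolation=cv2.INTER_CUBIC);c2=cv2.resize(w[165:205,235:295],None,fx=6,fy=6,interpolation=cv2.INTER_CUBIC)
c3=cv2.resize(a[175:265,320:400],None,fx=4,fy=4,interpolation=cv2.INTER_CUBIC)
out=np.zeros((600,800,3),np.uint8);out[:450,:540]=c1[:450,:540];out[450:,:360]=c2[40:190];out[:360,545:800]=c3[:,:255]
cv2.imwrite("pics/final.png",out);cv2.imwrite("pics/w14c.png",cv2.resize(w[165:205,235:295],None,fx=12,fy=12,interpolation=cv2.INTER_CUBIC))
# foot plane / stud in scene
P=np.load("pics/scene14P.npy");x,y,z=P[...,0],P[...,1],P[...,2]
m=(np.hypot(x-.5,y+.039)<.013)&(z>.044)&(z<.08);q=P[m];print(len(q),q.min(0),q.max(0))
E
```

```text
time_s: 27.6
ee_pos: [0.5105, -0.0742, 0.1969]
tcp_rot: [-0.078, 0.788, -0.602, -0.102]
force: [1.1, -3.0, -2.7]
opening: 0.0193
lean 0.2576601450723488 ball centre implied [ 0.50078485 -0.03859097  0.0566612 ] [ 1.05039656 -3.02004354 -2.65003249]
29 [ 0.50231422 -0.04806943  0.04410621] [ 0.51261527 -0.02793205  0.07979088]
```

View pics/final.png

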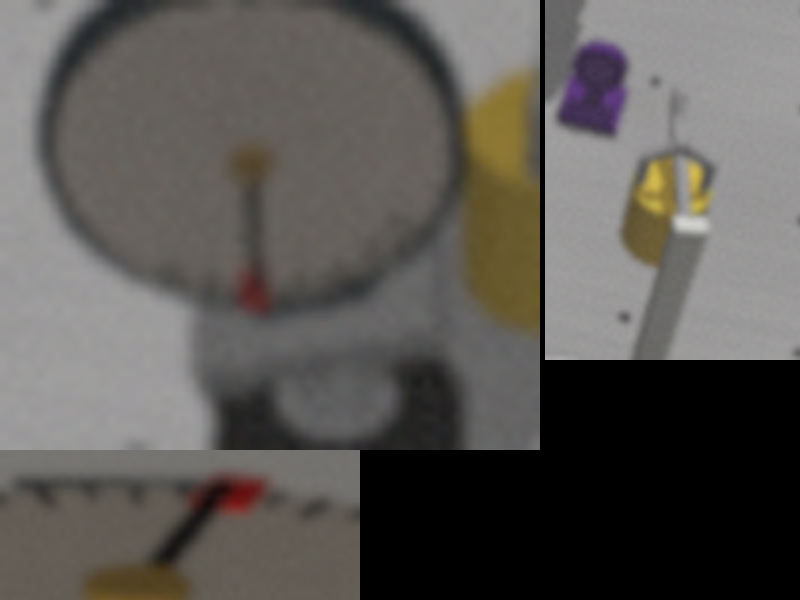

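View pics/w14c.png

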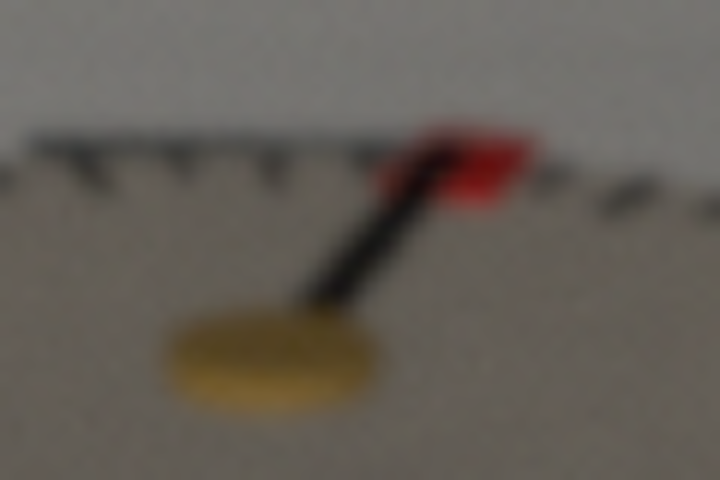

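View pics/scene14.png

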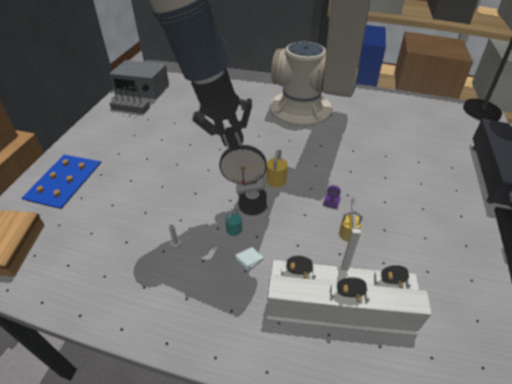

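The pointer sits in the middle of the mark in both views, and the cap hangs on the hook. The stud is pressed about 6 mm by geometry and about 5 mm by force. Handing in.

```bash
python3 -c "
from cell import env
print(env.hand_in()); o=env.get_obs(); print(o['time_s'],o['force'],o['opening'])"
```

```text
the job is handed in; nothing more can be done
None
the job is handed in; nothing more can be done
```

I hung the small yellow cap by its bail on the rack hook, then stood the angle gauge on the bare stud and rocked it until its pointer settled on the red mark. I handed the job in at about 27.8 s with the gauge still held and pressing the stud; no verdict was reported.

- **Cap:** it hangs from the hook with the fingers released, confirmed in the last scene picture.
- **Pointer and mark:** the tool leans 0.258 rad. The wrist view reads pointer and mark both at about 0.27, agreeing to roughly 0.01 rad. The scene view shows a similar small offset of about 0.013 rad, within its resolution.
- **Stud press:** geometry gives about 6.3 mm and the wrist force about 5 mm. These disagree slightly, but both are well clear of either end. About 3 N of sideways friction remained at the stud.
- **Bystanders:** I did not touch the pinhole holder, post or wedge, nor the large yellow and turquoise caps. They appear unmoved in the last scene picture; I judged this by eye only.

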